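# File strokes on the stroke trainer

## Task

Take the file by its orange grip and, pressing lightly, push it level and straight across the top edge of the trainer's upright plate in at least three long forward strokes (towards the red stop), lifting it off the plate at the end of each stroke before going back, until the plate's blue carriage has crept fully home against its red stop. Move the carriage only with the file and never drag it backwards; then lower the file back into its grey tray and let go, leaving the other objects where they are.

Things in the scene. Friction and masses are not known exactly. Their poses are not given: they have to be found in the camera images.
- trainer: Filing-stroke trainer, fixed to the table: aluminium base 220 x 120 x 12 mm, two rails along x, red stop block at the +x end (top 42 mm above the table), black one at the -x end. Origin under the base's centre; +x is the forward stroke direction, roughly away from the robot; z up. The file may press on it with at most 20 N in all (press and drag together).
- plate_foot (a point): Point in the middle of the upright steel plate (6 mm thick along x, 60 mm wide along y), level with the top of the two dark clamp jaws that hold it, 66 mm above the table; moves with the carriage. Axes as the trainer's. The plate's top edge is 14 to 30 mm above this point, differs each time and is not measured: find it by feel. It gives about 6 N per mm; press with 5 to 11 N.
- carriage (a joint): Position of the blue carriage (108 x 78 mm) that bears the plate, along the trainer's +x, m: starts at 0 to 0.004; 0.026 is fully home at the red stop. Heavily damped (about 320 N s/m plus 1.2 N dry friction): each forward stroke creeps it on by some mm, and it stays where left. A file drawn back in contact drags it back, which is not allowed.
- file: Flat file in a holder, 0.32 kg, ends alike, lying in the tray. Origin at the middle of its underside, x along its length, z up. Dark steel blade 200 x 26 x 6 mm, on it an orange holder 150 x 22 mm up to 16 mm above the underside. A full stroke runs along x, square across the plate's edge, pressing from the file's middle 25 mm or more before the plate to 25 mm or more past it; 40 is comfortable.
- file_grip (a point): Middle of the file's upright orange grip, 38 mm above the file's underside and straight over its origin. The grip is 80 mm long (file's x), 22 mm thick (file's y, grasp across this) and reaches from 16 to 56 mm above the underside.
- tray: Shallow grey tray fixed to the table, outside 250 x 62 mm, walls 5 mm thick and 16 mm high, long axis x. Origin under its centre; its floor is 5 mm thick, so the file lies with its underside 5 mm above the origin, parallel to the tray's x, near its middle.
- flange: White plastic flange, 74 mm wide, 32 mm high, origin under its centre. To be left alone.
- pulley: Aluminium pulley, 48 mm wide, 30 mm high, origin under its centre. To be left alone.
- screwdriver: Screwdriver lying on the table, origin under its middle. To be left alone.
- brush: Hand brush lying on the table, origin under its middle. To be left alone.
- jar: Jar, 64 mm wide, 80 mm high, origin under its centre. To be left alone.
- stub: Aluminium bar 30 x 90 x 30 mm, origin under its centre. To be left alone.
- mug: Blue mug, 80 mm wide, 90 mm high, origin under its centre. To be left alone.
Things that resemble listed ones, but are neither listed nor needed, are in the scene too. There is more than one size of the file; the one meant has the size given above.

How it is judged:
By the outcome, as a careful person would: the job done as asked, in the order asked, and still so for the second after the job is handed in, with the robot touching nothing.
It also fails if it takes over 72 s, if anything falls off the work surface, if the arm or the gripper's body presses on something with over 40 N, if the wrist force passes 120 N, or if a joint passes its speed limit or range.

## Robot

A 7-joint arm with a two-finger parallel gripper is mounted at the origin on the work surface. World frame = base frame: x ahead of the robot, y to its left, z up, the work surface at z = 0. Lengths are in m, angles in rad, forces in N, time in s.
With the tool pointing down it reaches from about 0.4 to 0.875 m from the base axis. Payload 19.3 kg.
Tool frame: the origin (TCP) lies at the very end of the fingers, on their centre line; the grasp point (between the pads) lies 19 mm behind it; z points along the fingers, y is the line along which they close (so a half turn about z gives the same grasp; the last joint's range is limited). The gripper opens to 85 mm and grips with 20 to 120 N. Pads are 22 mm wide; open, the fingers measure 114 mm over their backs; the gripper's body (76 mm by 85 mm) begins 54 mm behind the grasp point. The pads swing forward as they close: fully open they stand 13 mm farther back than shut.
Start: joints at [1.218, 0.521, -0.036, 1.599, 0.021, 1.021, -0.113], TCP at [0.174, -0.6, 0.231] pointing down, gripper open.
Joint ranges: [-2.91, 2.91], [-0.3, 2.13], [-1.5, 1.42], [0.17, 2.43], [-1.26, 4.41], [0.16, 1.93], [-2.52, 2.52]. Speed limits (rad/s): [1.89, 1.89, 2.39, 2.39, 3.01, 3.01, 3.01].

## Interface

Orientations are given as [roll, pitch, yaw] about the fixed x, y, z axes, in that order (R = Rz(yaw) Ry(pitch) Rx(roll)).
In Python, from workcell import monitor, optics, job_done gives the robot as it stands.
- The arm moves only by the shell command python3 -m handwheel 'ROWS' [FORCE]. ROWS is JSON, a list of rows, each an object of numbers: "dx", "dy", "dz": the shift along the tool's x, y, z in cm; "wx", "wy", "wz": the turn, a rotation vector about the tool's x, y, z in rad; "claw": the opening in per cent of the stroke, from 0 (shut) to 100 (fully open). A call has 1 to 8 rows; each row shifts and turns the commanded pose from where the row before left it, along the tool's axes as they then stand; what a row does not reach is not made up. A row lasts 1/8 s, in which the tool goes at most 62.5 mm and 10.7 degrees, less where a joint would pass 70% of its speed; a pose out of reach is approached as far as the arm can. A call with a gripper value outside its range is refused whole. The fingers move at their own pace and stop on an object; FORCE is the grip in N (left out, the last holds). Time passes only in rows, so rows that do not move let the fingers close. It gives the time, the measured TCP pose, the force, the opening and the grip force at its end, in the units of the state.
- monitor.observe(): the state, without advancing time (a new reading comes with each control period).
- optics.grab_frame(name): name is "scene" or "top"; returns a dict with "frame" (384x512x3 uint8, blue, green, red), "fovy" (degrees; the focal length in pixels is half the picture's height over the tangent of half this angle, whatever the lens; pixels are square), "cx", "cy" (the principal point, pixels), "R" (3x3) and "t" (3): a world point X has camera coordinates R X + t. Camera axes: x right, y down, z forward; pixel columns grow to the right and rows downward; lengths in m; the calibration is good to about 2 mm. A picture is of the moment at which its call begins. There is no depth.
- job_done(): hands the job in; it is judged then, once.
Trained networks look in the newest picture that a camera, given by its name, has taken for a name from the list of things; names that differ only in an ending like _2 or _b are one class to them, and where a whole thing is asked for, a point or a joint stands for the part that bears it (a point fixed in the world has none). Each returns a list of dicts, best first, with "p" (0 to 1); they miss things now and then, are a little off and sometimes report something else, mostly with a low value. They report only what shows in the picture. A call takes as long as a camera call. They do not tell look-alikes from the thing itself.
- optics.masks_of(name, camera): "region" (384x512 bool, what is visible of it) and "rect" ([left, top, width, height] in pixels, round what is visible of it).
The state is a dict: "clock": time; "qpos": joint angles; "qd": joint speeds; "joint_efforts": joint torques, N m; "position": TCP position; "tool_rot": TCP orientation; "force": force on the tool from outside, world axes, zero at the start; "moment": the same for the moment, N m; "grip_width": finger opening in m; "finger_force": force on a finger pad.
Only numpy, scipy, OpenCV 4.12 (cv2) and the standard library are available. Lean on these libraries where they do the work, as an engineer would, in place of code of your own. Each camera call takes 0.05 s, during which the arm holds its last target. There are 200 camera calls.

## Working session

There is one attempt and no reset: what is moved stays moved. The work goes in short steps, Python scripts to look and compute and a shell command to move; the robot and the scene stay as the last step left them, time stands still between calls to the robot, and variables do not carry over. Pictures are saved under pics/ and viewed, at most 11 in all, crops included, and the job is handed in when it is done.

```bash
mkdir -p pics; ls
cat > h.py <<'E'
import numpy as np, cv2
from workcell import monitor, optics
def ray(c,u,v):
    f=c["frame"].shape[0]/2/np.tan(np.radians(c["fovy"])/2)
    R=np.array(c["R"]);t=np.array(c["t"])
    return -R.T@t, R.T@np.array([(u-c["cx"])/f,(v-c["cy"])/f,1])
def at(c,u,v,z):
    o,d=ray(c,u,v); return o+d*(z-o[2])/d[2]
def proj(c,X):
    f=c["frame"].shape[0]/2/np.tan(np.radians(c["fovy"])/2)
    p=np.array(c["R"])@np.array(X)+np.array(c["t"]); return f*p[0]/p[2]+c["cx"],f*p[1]/p[2]+c["cy"]
E
python3 - <<'E'
from h import *
s=monitor.observe();print(s)
for n in("top","scene"):
    c=optics.grab_frame(n);cv2.imwrite(f"pics/{n}0.png",cv2.resize(c["frame"],(800,600)))
    print(n,c["fovy"],c["cx"],c["cy"],np.round(c["R"],3).tolist(),np.round(c["t"],3))
    for k in("file","tray","trainer","carriage","plate_foot","file_grip"):
        for m in optics.masks_of(k,n)[:3]:
            ys,xs=np.nonzero(m["region"])
            r=cv2.minAreaRect(np.c_[xs,ys].astype(np.float32)) if len(xs) else None
            print(k,round(m["p"],2),m["rect"],len(xs),r)
E
```

```text
pics
{'clock': 0.0, 'qpos': array([ 1.21782452,  0.52202276, -0.03632536,  1.59995519,  0.02123044,
        1.02110999, -0.11280762]), 'qd': array([ 4.74052496e-04,  4.46838593e-04, -3.09677252e-04, -1.60720593e-03,
        8.08693603e-05,  4.98714369e-04,  1.66920777e-05]), 'joint_efforts': array([-1.32354813e-03, -9.27120566e+01,  1.97945438e+00, -3.69924366e+01,
        1.78342400e-02,  8.45323142e-03, -3.00233216e-05]), 'position': array([ 0.17425558, -0.59988863,  0.23073923]), 'tool_rot': array([-3.14048811e+00,  1.05180945e-04,  2.82767470e-01]), 'force': array([-0.22624972,  0.03595839, -0.35771065]), 'moment': array([-0.00144821,  0.00058645,  0.00166434]), 'finger_force': 0.0, 'grip_width': 0.08544480359238563}
top 55.86753460672394 260.52758731713453 193.4427656367007 [[-0.027, -1.0, 0.011], [-0.984, 0.024, -0.177], [0.176, -0.016, -0.984]] [-0.013  0.496  1.094]
file 0.93 [184.5, 138.8, 12.7, 59.4] 544 ((192.07350158691406, 166.95587158203125), (58.36603927612305, 11.044296264648438), 85.60128784179688)
file 0.8 [221.2, 158.0, 35.5, 31.4] 281 ((240.75001525878906, 174.25)
[... 2385 characters left out ...]
.6, 44.0, 32.9] 870 ((209.25001525878906, 192.75003051757812), (26.870054244995117, 37.47665786743164), 45.0)
plate_foot 0.71 [195.9, 174.3, 39.1, 38.4] 898 ((209.63246154785156, 193.0054168701172), (31.026058197021484, 34.11396026611328), 36.02737045288086)
file_grip 0.79 [293.1, 241.8, 30.0, 61.3] 634 ((306.00518798828125, 270.677490234375), (11.117530822753906, 65.83821868896484), 19.358993530273438)
file_grip 0.73 [326.2, 167.7, 78.3, 54.3] 1405 ((369.8324890136719, 188.2095489501953), (89.47866821289062, 22.59273910522461), 34.82448959350586)
file_grip 0.67 [251.6, 216.1, 20.1, 45.7] 388 ((262.17608642578125, 239.2875518798828), (47.42711639404297, 9.049312591552734), 72.55281066894531)
```

View pics/top0.png

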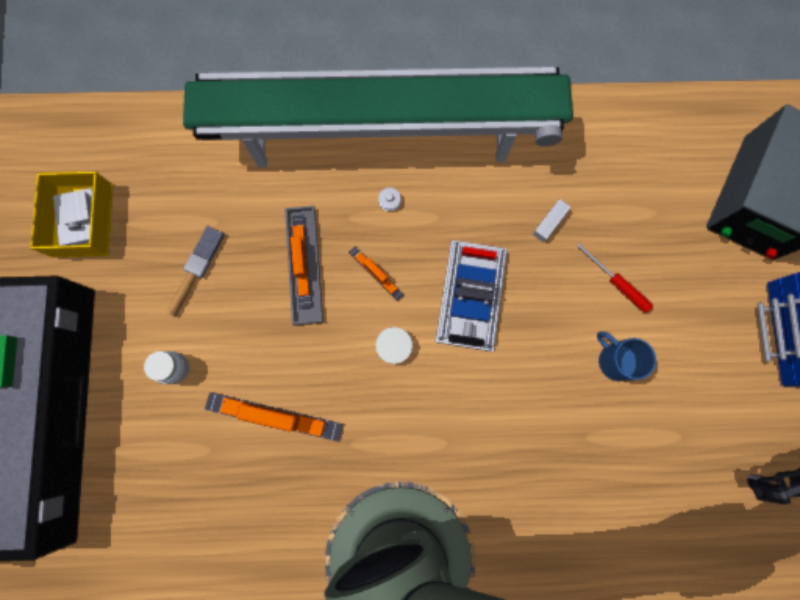

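View pics/scene0.png

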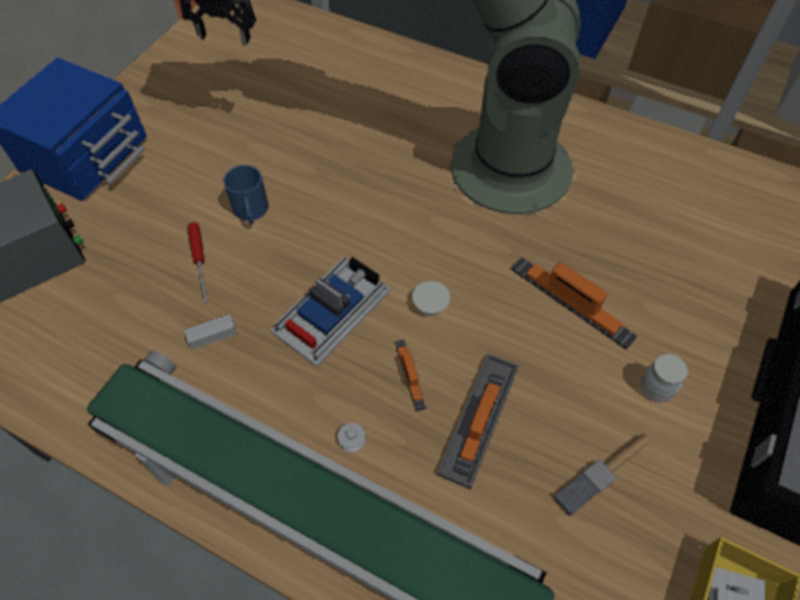

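The file meant is the mid-size one in the tray, at about (302,265) in the 800-px top view. The trainer is at about (472,295), with its red stop on the far side. There are smaller and larger look-alikes at (375,273) and (275,417). Next I fit box outlines in both views.

```bash
cat > fit.py <<'E'
from h import *
from scipy.optimize import minimize
def box(l,w,z0,z1,x0=0,y0=0): return np.array([[x0+a*l/2,y0+b*w/2,z] for a in(-1,1) for b in(-1,1) for z in(z0,z1)])
def W(P,p): 
    c,s=np.cos(p[2]),np.sin(p[2]); return np.c_[P[:,0]*c-P[:,1]*s+p[0],P[:,0]*s+P[:,1]*c+p[1],P[:,2]]
S=4
def render(c,boxes,p):
    m=np.zeros((384*S,512*S),np.uint8)
    for b in boxes:
        q=np.array([proj(c,X) for X in W(b,p)]); q=(q+.5)*S
        cv2.fillConvexPoly(m,cv2.convexHull(q.astype(np.float32)).round().astype(np.int32),1)
    return m>0
def fit(cs,ms,boxes,p0):
    M=[cv2.resize(m.astype(np.uint8),None,fx=S,fy=S,interpolation=cv2.INTER_NEAREST)>0 for m in ms]
    def cost(p):
        t=0
        for c,m in zip(cs,M):
            r=render(c,boxes,p); t+=1-(r&m).sum()/(r|m).sum()
        return t/len(cs)
    sx=np.array([p0,p0+[.015,0,0],p0+[0,.015,0],p0+[0,0,.1]])
    r=minimize(cost,p0,method="Nelder-Mead",options=dict(initial_simplex=sx,xatol=2e-4,fatol=1e-4,maxiter=150)); return r.x,r.fun
def orange(c):
    h=cv2.cvtColor(c["frame"],cv2.COLOR_BGR2HSV); return (h[...,0]>=4)&(h[...,0]<=14)&(h[...,1]>205)&(h[...,2]>60)
E
cat > m1.py <<'E'
from fit import *
cs=[];tr=[];trn=[];og=[];st=[]
win={"top":(slice(130,210),slice(178,212)),"scene":(slice(225,312),slice(280,332))}
for n in("top","scene"):
    c=optics.grab_frame(n);cs.append(c)
    tr.append(optics.masks_of("tray",n)[0]["region"]); trn.append(optics.masks_of("trainer",n)[0]["region"])
    o=np.zeros((384,512),bool);o[win[n]]=orange(c)[win[n]];og.append(o)
    print(n,"orange",o.sum())
T=at(cs[0],193.8,169.4,.01);R=at(cs[0],302.3,189,.02);print(T,R)
fb=[box(.15,.022,.011,.021),box(.08,.022,.021,.061)]
tb=[box(.22,.12,0,.012)]
for k in((0,),(1,),(0,1)):
    S_=lambda a:[a[i] for i in k]
    for nm,m,b,p in(("tray",tr,[box(.25,.062,0,.016)],[T[0],T[1],0.]),("file",og,fb,[T[0],T[1],0.]),("trainer",trn,tb,[R[0],R[1],-.15])):
        x,f=fit(S_(cs),S_(m),b,np.array(p)); print(k,nm,np.round(x,4),round(f,3))
E
python3 m1.py
```

```text
top orange 335
scene orange 8
[0.58701916 0.1897336  0.01      ] [ 0.51116754 -0.16126627  0.02      ]
(0,) tray [0.5895 0.1904 0.0717] 0.411
(0,) file [0.5962 0.1944 0.0965] 0.142
(0,) trainer [ 0.5168 -0.1604 -0.1831] 0.033
(1,) tray [0.5891 0.1853 0.0682] 0.319
(1,) file [0.5699 0.1792 0.2254] 0.981
(1,) trainer [ 0.5124 -0.1676 -0.1852] 0.048
(0, 1) tray [0.5898 0.1879 0.0748] 0.392
(0, 1) file [0.598  0.1944 0.0968] 0.562
(0, 1) trainer [ 0.514  -0.1632 -0.1996] 0.082
```

Run:
```python
import cv2,numpy as np
a=cv2.imread("pics/top0.png");
from workcell import optics
c=optics.grab_frame("top")["frame"];d=optics.grab_frame("scene")["frame"]
A=cv2.resize(c[145:235,265:340],None,fx=5,fy=5,interpolation=cv2.INTER_CUBIC)
B=cv2.resize(d[158:248,168:253][:, :80],None,fx=5,fy=5,interpolation=cv2.INTER_CUBIC)
cv2.imwrite("pics/crop1.png",np.hstack([A,B]))
```

```text
(no output)
```

View pics/crop1.png

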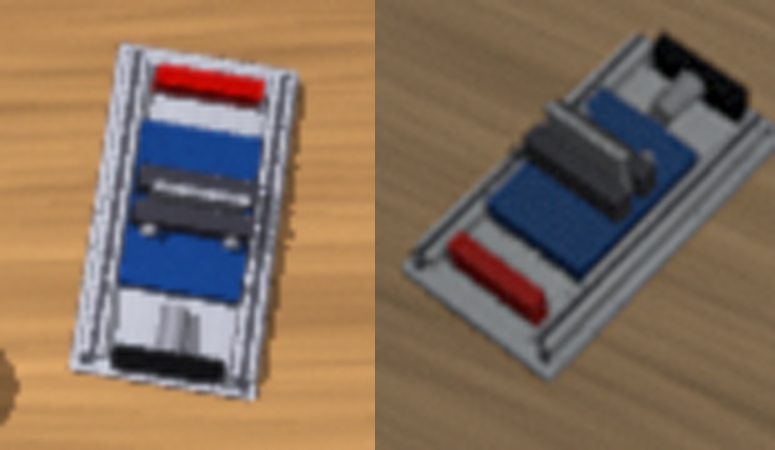

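Crop shows the trainer base corners in the top view at (125,45), (298,72), (253,398), (72,372), crop px. The plate edge is at about (201,193) there and (590,132) in the scene crop. Refining the numbers.

```bash
cat > m2.py <<'E'
from fit import *
ct=optics.grab_frame("top");
tm=optics.masks_of("tray","top")[0]["region"]; fm=optics.masks_of("file","top")[0]["region"]
cs=optics.grab_frame("scene"); tm2=optics.masks_of("tray","scene")[0]["region"]
fm2=[m for m in optics.masks_of("file_grip","scene")+optics.masks_of("file","scene") if m["rect"][0]>285 and m["rect"][0]<300 and m["rect"][1]>230][0]["region"]
print(fm.sum(),fm2.sum())
hull=lambda m:(lambda z:(cv2.fillConvexPoly(z,cv2.convexHull(np.argwhere(m)[:,::-1].astype(np.int32)),1),z)[1]>0)(np.zeros((384,512),np.uint8))
U=[hull(tm),hull(tm2)]
h=cv2.cvtColor(cs["frame"],cv2.COLOR_BGR2HSV)[235:308,285:328].reshape(-1,3)
hs=h[(h[:,0]<16)&(h[:,2]>100)]; print(np.percentile(hs[:,1],[50,80,95]))
og=[]
for c,w,thr in((ct,(slice(130,210),slice(178,212)),205),(cs,(slice(232,308),slice(288,330)),170)):
    z=np.zeros((384,512),bool);H=cv2.cvtColor(c["frame"],cv2.COLOR_BGR2HSV)[w]
    z[w]=(H[...,0]<=13)&(H[...,1]>thr)&(H[...,2]>60);og.append(z);print(z.sum())
C=[ct,cs]
fb=[box(.15,.022,.011,.021),box(.08,.022,.021,.061)]
for k in((0,),(1,),(0,1)):
    s=lambda a:[a[i] for i in k]
    print(k,"tray",fit(s(C),s(U),[box(.25,.062,0,.016)],np.array([.59,.189,.07])))
    print(k,"file",fit(s(C),s(og),fb,np.array([.59,.19,.08])))
g=lambda x,y:at(ct,265+x/5-.4,145+y/5-.4,.012)[:2]
q=np.array([g(*p) for p in((125,45),(298,72),(253,398),(72,372))]);print(q,q.mean(0))
for d in(q[0]-q[3],q[1]-q[2]):print("yaw",np.arctan2(d[1],d[0]),np.hypot(*d))
sc=lambda x,y:at(cs,168+(x-375)/5-.4,158+y/5-.4,.012)[:2]
print("scene far corners",sc(405,268),sc(548,378))
o1,d1=ray(ct,304.8,183.2);o2,d2=ray(cs,210.6,184.0)
A=np.c_[d1,-d2];k=np.linalg.lstsq(A,o2-o1,rcond=None)[0];print("plate",o1+d1*k[0],o2+d2*k[1])
E
python3 m2.py
```

```text
1021 658
[188. 192. 197.]
178
401
(0,) tray (array([0.58952273, 0.19043271, 0.06928784]), np.float64(0.06070374398011491))
(0,) file (array([0.59715583, 0.19424441, 0.09222746]), np.float64(0.5497938471297177))
(1,) tray (array([0.58746072, 0.18484747, 0.06509092]), np.float64(0.040388266274725915))
(1,) file (array([0.59606017, 0.19063177, 0.10137357]), np.float64(0.1410927641294133))
(0, 1) tray (array([0.58781096, 0.18704351, 0.05409942]), np.float64(0.09173948559725281))
(0, 1) file (array([0.59536844, 0.1912225 , 0.08629761]), np.float64(0.36543284317861113))
[[ 0.63264812 -0.12595103]
 [ 0.61153866 -0.2393658 ]
 [ 0.39738773 -0.19816654]
 [ 0.41697046 -0.08320074]] [ 0.51463624 -0.16167103]
yaw -0.1956774733024604 0.219873693418748
yaw -0.19006208919297146 0.21807797295998835
scene far corners [ 0.61285686 -0.23921234] [ 0.63595342 -0.1244799 ]
plate [ 0.51648553 -0.16089565  0.08602918] [ 0.51618617 -0.16011513  0.08585706]
```

Poses: trainer (0.515,-0.161, yaw -0.19), file about (0.597,0.193, yaw about 0.075), plate top about z 0.086 (rough). Moving to above the file.

```bash
cat >> h.py <<'E'
def go(x,y,z,yaw):
    from scipy.spatial.transform import Rotation as Ro
    s=monitor.observe();R=Ro.from_euler("xyz",s["tool_rot"]);T=Ro.from_euler("xyz",[np.pi,0,yaw])
    print("t",round(s["clock"],2),"pos",np.round(s["position"],4),"rot",np.round(s["tool_rot"],3),"F",np.round(s["force"],2))
    print("d cm (cur frame)",np.round(100*R.inv().apply(np.array([x,y,z])-s["position"]),2),"(target frame)",np.round(100*T.inv().apply(np.array([x,y,z])-s["position"]),2),"w",np.round((R.inv()*T).as_rotvec(),3))
E
python3 -m handwheel '[{"dx":5,"dy":-2,"wz":0.105,"claw":100},{"dx":5,"dy":-3,"wz":0.105},{"dx":5,"dy":-4},{"dx":5,"dy":-5},{"dx":5,"dy":-5},{"dx":5,"dy":-5},{"dx":5,"dy":-5},{"dx":5,"dy":-5}]'
python3 -m handwheel '[{"dx":3,"dy":-5},{"dx":2,"dy":-5},{"dx":2,"dy":-5},{"dx":2,"dy":-5},{"dx":2,"dy":-5},{"dx":1,"dy":-5},{"dy":-5},{"dy":-5}]'
python3 -c "
from h import *
go(.597,.193,.12,.075)"
```

```text
t 1.45 pos [ 0.1744 -0.6002  0.2313] rot [ 3.142 -0.     0.283] F [-0.02  0.54 -0.21]
d cm (cur frame) [ 62.71 -64.38  11.13] (target frame) [ 48.09 -75.93  11.13] w [ 0.    -0.     0.208]schema error: expected keys dx, dy, dz, wx, wy, wz, claw
schema error: expected keys dx, dy, dz, wx, wy, wz, claw
```

```bash
python3 -m handwheel '[{"dx":5,"dy":-2,"dz":0,"wx":0,"wy":0,"wz":0.105,"claw":100},{"dx":5,"dy":-3,"dz":0,"wx":0,"wy":0,"wz":0.105,"claw":100},{"dx":5,"dy":-4,"dz":0,"wx":0,"wy":0,"wz":0,"claw":100},{"dx":5,"dy":-5,"dz":0,"wx":0,"wy":0,"wz":0,"claw":100},{"dx":5,"dy":-5,"dz":0,"wx":0,"wy":0,"wz":0,"claw":100},{"dx":5,"dy":-5,"dz":0,"wx":0,"wy":0,"wz":0,"claw":100},{"dx":5,"dy":-5,"dz":0,"wx":0,"wy":0,"wz":0,"claw":100},{"dx":5,"dy":-5,"dz":0,"wx":0,"wy":0,"wz":0,"claw":100}]'
python3 -m handwheel '[{"dx":2,"dy":-5,"dz":0,"wx":0,"wy":0,"wz":0,"claw":100},{"dx":2,"dy":-5,"dz":0,"wx":0,"wy":0,"wz":0,"claw":100},{"dx":1,"dy":-5,"dz":0,"wx":0,"wy":0,"wz":0,"claw":100},{"dx":1,"dy":-5,"dz":0,"wx":0,"wy":0,"wz":0,"claw":100},{"dx":0,"dy":-5,"dz":0,"wx":0,"wy":0,"wz":0,"claw":100},{"dx":0,"dy":-5,"dz":0,"wx":0,"wy":0,"wz":0,"claw":100},{"dx":0,"dy":-5,"dz":1,"wx":0,"wy":0,"wz":0,"claw":100},{"dx":0,"dy":-5,"dz":2,"wx":0,"wy":0,"wz":0,"claw":100}]'
python3 -c "
from h import *
go(.597,.193,.12,.075)"
```

```text
clock: 2.45
position: [0.5121, -0.2481, 0.2316]
tool_rot: [3.141, -0.0, 0.073]
force: [0.6, -0.6, -0.0]
grip_width: 0.0853
finger_force: 0.0
clock: 3.45
position: [0.5419, 0.1553, 0.2017]
tool_rot: [-3.141, -0.002, 0.072]
force: [0.9, -0.1, 0.1]
grip_width: 0.0853
finger_force: 0.0
t 3.45 pos [0.5419 0.1553 0.2017] rot [-3.141e+00 -2.000e-03  7.200e-02] F [ 0.94 -0.07  0.13]
d cm (cur frame) [ 5.75 -3.36  8.18] (target frame) [ 5.78 -3.35  8.17] w [-0.    -0.002 -0.003]
```

```bash
python3 -m handwheel '[{"dx":3,"dy":-1.7,"dz":4,"wx":0,"wy":0,"wz":0,"claw":100},{"dx":2.7,"dy":-1.6,"dz":4,"wx":0,"wy":0,"wz":0,"claw":100},{"dx":0,"dy":0,"dz":0,"wx":0,"wy":0,"wz":0,"claw":100}]'
python3 - <<'E'
from h import *
go(.597,.193,.024,.075)
c=optics.grab_frame("top");d=optics.grab_frame("scene")
cv2.imwrite("pics/above.png",np.hstack([cv2.resize(c["frame"][120:220,150:230],None,fx=5,fy=5,interpolation=2),cv2.resize(d["frame"][220:320,270:340],None,fx=5,fy=5,interpolation=2)]))
E
```

```text
clock: 3.82
position: [0.5953, 0.1915, 0.1178]
tool_rot: [3.141, 0.005, 0.074]
force: [-2.2, -0.2, -0.0]
grip_width: 0.0852
finger_force: 0.0
t 3.83 pos [0.5953 0.1915 0.1178] rot [3.141 0.005 0.074] F [-2.19 -0.2  -0.04]
d cm (cur frame) [ 0.23 -0.14  9.38] (target frame) [ 0.18 -0.14  9.38] w [ 0.001  0.005 -0.001]
```

View pics/above.png

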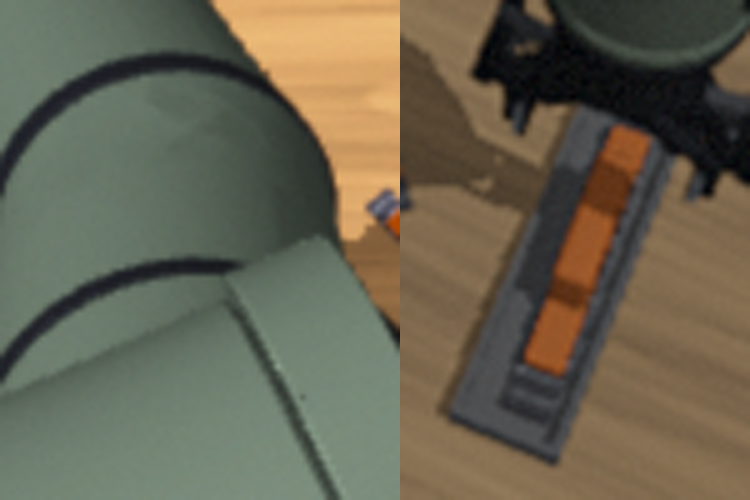

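The scene view shows the fingers straddling the orange grip. The file's far end is clear in the tray. I descend and close.

```bash
python3 -m handwheel '[{"dx":0.2,"dy":-0.1,"dz":3,"wx":0,"wy":0,"wz":0,"claw":100},{"dx":0,"dy":0,"dz":3,"wx":0,"wy":0,"wz":0,"claw":100},{"dx":0,"dy":0,"dz":2,"wx":0,"wy":0,"wz":0,"claw":100},{"dx":0,"dy":0,"dz":1.2,"wx":0,"wy":0,"wz":0,"claw":100},{"dx":0,"dy":0,"dz":0,"wx":0,"wy":0,"wz":0,"claw":100}]' 60
python3 -m handwheel '[{"dx":0,"dy":0,"dz":0,"wx":0,"wy":0,"wz":0,"claw":20},{"dx":0,"dy":0,"dz":0,"wx":0,"wy":0,"wz":0,"claw":10},{"dx":0,"dy":0,"dz":0,"wx":0,"wy":0,"wz":0,"claw":0},{"dx":0,"dy":0,"dz":0,"wx":0,"wy":0,"wz":0,"claw":0},{"dx":0,"dy":0,"dz":0,"wx":0,"wy":0,"wz":0,"claw":0}]' 110
python3 -c "
from h import *
go(.597,.193,.024,.075);print(monitor.observe()['moment'])"
```

```text
clock: 4.55
position: [0.598, 0.1917, 0.0294]
tool_rot: [3.142, 0.0, 0.073]
force: [-0.2, 0.5, 0.7]
grip_width: 0.0852
finger_force: 0.0
clock: 5.18
position: [0.5982, 0.1918, 0.0298]
tool_rot: [3.142, -0.0, 0.073]
force: [-1.7, -1.4, 6.7]
grip_width: 0.0203
finger_force: 107.8
t 5.17 pos [0.5982 0.1918 0.0298] rot [ 3.142 -0.     0.073] F [-1.7  -1.43  6.66]
d cm (cur frame) [-0.11 -0.13  0.58] (target frame) [-0.11 -0.13  0.58] w [ 0.    -0.    -0.002]
[-0.31877073  0.31658217  0.10330596]
```

```bash
python3 -m handwheel '[{"dx":0,"dy":0,"dz":-1,"wx":0,"wy":0,"wz":0,"claw":0},{"dx":0,"dy":0,"dz":-3,"wx":0,"wy":0,"wz":0,"claw":0},{"dx":0,"dy":0,"dz":-4,"wx":0,"wy":0,"wz":0,"claw":0},{"dx":0,"dy":0,"dz":-4,"wx":0,"wy":0,"wz":0,"claw":0},{"dx":0,"dy":0,"dz":-3,"wx":0,"wy":0,"wz":0,"claw":0},{"dx":0,"dy":0,"dz":0,"wx":0,"wy":0,"wz":0,"claw":0}]' 110
python3 - <<'E'
from h import *
go(.472,-.152,.18,-.19);print(monitor.observe()['moment'],monitor.observe()['grip_width'])
d=optics.grab_frame("scene")
cv2.imwrite("pics/lift.png",cv2.resize(d["frame"][190:320,240:400],None,fx=4,fy=4,interpolation=2))
E
```

```text
clock: 5.92
position: [0.599, 0.1921, 0.1819]
tool_rot: [-3.14, -0.004, 0.073]
force: [0.5, 0.1, -3.3]
grip_width: 0.0205
finger_force: 107.9
t 5.92 pos [0.599  0.1921 0.1819] rot [-3.14  -0.004  0.073] F [ 0.55  0.13 -3.29]
d cm (cur frame) [-15.16  33.4    0.1 ] (target frame) [-5.97 36.19  0.19] w [-0.002 -0.004  0.263]
[-0.02482636  0.0129503  -0.03538599] 0.02050704157072558
```

View pics/lift.png

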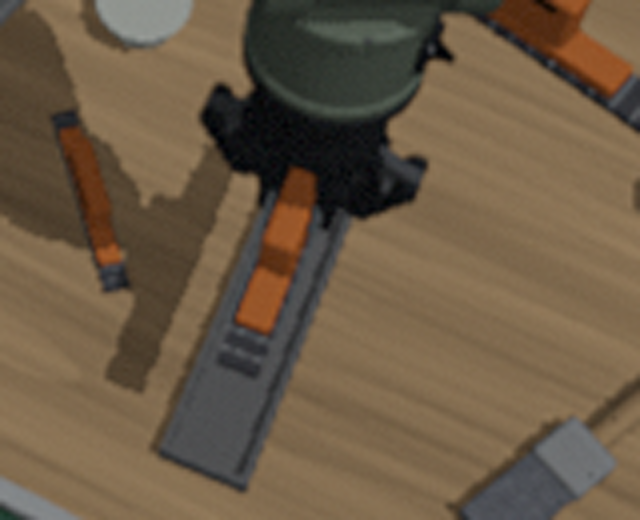

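The file is lifted level with its shadow showing to the left, and the small file is undisturbed. Carrying it to the trainer.

```bash
python3 -m handwheel '[{"dx":0,"dy":1,"dz":0,"wx":0,"wy":0,"wz":0.132,"claw":0},{"dx":0,"dy":3,"dz":0,"wx":0,"wy":0,"wz":0.132,"claw":0},{"dx":-1,"dy":6,"dz":0,"wx":0,"wy":0,"wz":0,"claw":0},{"dx":-1,"dy":6,"dz":0,"wx":0,"wy":0,"wz":0,"claw":0},{"dx":-1,"dy":6,"dz":0,"wx":0,"wy":0,"wz":0,"claw":0},{"dx":-1,"dy":6,"dz":0,"wx":0,"wy":0,"wz":0,"claw":0},{"dx":-1,"dy":6,"dz":0,"wx":0,"wy":0,"wz":0,"claw":0},{"dx":-1,"dy":2,"dz":0,"wx":0,"wy":0,"wz":0,"claw":0}]' 110
python3 -m handwheel '[{"dx":0,"dy":0,"dz":0,"wx":0,"wy":0,"wz":0,"claw":0},{"dx":0,"dy":0,"dz":0,"wx":0,"wy":0,"wz":0,"claw":0}]' 110
python3 -c "
from h import *
go(.472,-.152,.130,-.19);print(monitor.observe()['moment'])"
```

```text
clock: 6.98
position: [0.475, -0.1543, 0.1783]
tool_rot: [3.141, 0.002, -0.196]
force: [-0.2, 0.9, -2.7]
grip_width: 0.0204
finger_force: 108.4
clock: 7.22
position: [0.4773, -0.1501, 0.1787]
tool_rot: [-3.141, 0.001, -0.19]
force: [0.4, -0.4, -3.5]
grip_width: 0.0207
finger_force: 108.3
t 7.22 pos [ 0.4773 -0.1501  0.1787] rot [-3.141e+00  1.000e-03 -1.900e-01] F [ 0.4  -0.4  -3.48]
d cm (cur frame) [-0.48  0.29  4.87] (target frame) [-0.49  0.29  4.87] w [-0.     0.001 -0.   ]
[ 0.01729353 -0.01754231 -0.0361676 ]
```

```bash
python3 -m handwheel '[{"dx":-0.25,"dy":0.15,"dz":2.5,"wx":0,"wy":0,"wz":0,"claw":0},{"dx":-0.25,"dy":0.15,"dz":2.4,"wx":0,"wy":0,"wz":0,"claw":0},{"dx":0,"dy":0,"dz":0.4,"wx":0,"wy":0,"wz":0,"claw":0},{"dx":0,"dy":0,"dz":0.4,"wx":0,"wy":0,"wz":0,"claw":0},{"dx":0,"dy":0,"dz":0,"wx":0,"wy":0,"wz":0,"claw":0},{"dx":0,"dy":0,"dz":0,"wx":0,"wy":0,"wz":0,"claw":0}]' 110
python3 -m handwheel '[{"dx":0,"dy":0,"dz":0.15,"wx":0,"wy":0,"wz":0,"claw":0},{"dx":0,"dy":0,"dz":0,"wx":0,"wy":0,"wz":0,"claw":0}]' 110
python3 -c "
from h import *
go(.472,-.152,.130,-.19);print(monitor.observe()['moment'])"
```

```text
clock: 7.98
position: [0.4721, -0.1529, 0.1228]
tool_rot: [3.142, -0.001, -0.191]
force: [0.3, -0.3, -3.8]
grip_width: 0.0206
finger_force: 108.2
clock: 8.22
position: [0.4718, -0.1529, 0.1209]
tool_rot: [3.142, -0.0, -0.191]
force: [-0.5, -0.5, -2.1]
grip_width: 0.0204
finger_force: 108.2
t 8.22 pos [ 0.4718 -0.1529  0.1209] rot [ 3.142 -0.    -0.191] F [-0.47 -0.45 -2.13]
d cm (cur frame) [ 0.   -0.1  -0.91] (target frame) [ 0.   -0.1  -0.91] w [ 0.    -0.    -0.001]
[-0.06368033 -0.01326382 -0.00797881]
```

```bash
python3 -m handwheel '[{"dx":0,"dy":0,"dz":0,"wx":0,"wy":0,"wz":0,"claw":0}]' 110 | sed -n 2,4p
python3 -m handwheel '[{"dx":0,"dy":0,"dz":0.1,"wx":0,"wy":0,"wz":0,"claw":0},{"dx":0,"dy":0,"dz":0,"wx":0,"wy":0,"wz":0,"claw":0}]' 110| sed -n 2,4p
python3 -c "
from h import *
go(.472,-.152,.130,-.19);print(monitor.observe()['moment'])"
```

```text
position: [0.4718, -0.1529, 0.1208]
tool_rot: [3.142, -0.0, -0.191]
force: [-0.7, -0.5, -2.9]
position: [0.4717, -0.1529, 0.1197]
tool_rot: [-3.142, 0.0, -0.191]
force: [-0.2, 0.2, -1.6]
t 8.6 pos [ 0.4717 -0.1529  0.1197] rot [-3.142  0.    -0.191] F [-0.19  0.19 -1.62]
d cm (cur frame) [ 0.01 -0.09 -1.03] (target frame) [ 0.01 -0.09 -1.03] w [-0.     0.    -0.001]
[-0.01661832  0.00275966  0.01930808]
```

```bash
for i in 1; do python3 -m handwheel '[{"dx":0,"dy":0,"dz":0.1,"wx":0,"wy":0,"wz":0,"claw":0},{"dx":0,"dy":0,"dz":0,"wx":0,"wy":0,"wz":0,"claw":0}]' 110| sed -n 2,4p
python3 -c "
from workcell import monitor
s=monitor.observe();print(s['force'],s['moment'])"; done
```

```text
position: [0.4717, -0.1529, 0.1187]
tool_rot: [-3.142, 0.0, -0.191]
force: [-0.1, -0.0, -3.1]
[-0.06960305 -0.04474218 -3.098754  ] [-0.01039364 -0.00862045  0.00563509]
```

```bash
python3 -m handwheel '[{"dx":0,"dy":0,"dz":0.1,"wx":0,"wy":0,"wz":0,"claw":0},{"dx":0,"dy":0,"dz":0,"wx":0,"wy":0,"wz":0,"claw":0}]' | sed -n 2,4p
python3 -m handwheel '[{"dx":0,"dy":0,"dz":0.1,"wx":0,"wy":0,"wz":0,"claw":0},{"dx":0,"dy":0,"dz":0,"wx":0,"wy":0,"wz":0,"claw":0}]' | sed -n 2,4p
```

```text
position: [0.4717, -0.1529, 0.1177]
tool_rot: [-3.142, 0.0, -0.191]
force: [-0.1, 0.8, -2.8]
position: [0.4717, -0.1529, 0.1167]
tool_rot: [-3.142, 0.0, -0.191]
force: [-0.4, -0.2, -2.3]
```

Run:
```python
from h import *
print(monitor.observe()["moment"])
d=optics.grab_frame("scene")
cv2.imwrite("pics/probe.png",cv2.resize(d["frame"][140:240,150:270],None,fx=5,fy=5,interpolation=2))
```

```text
[ 0.03663334 -0.02202404 -0.01558871]
```

View pics/probe.png

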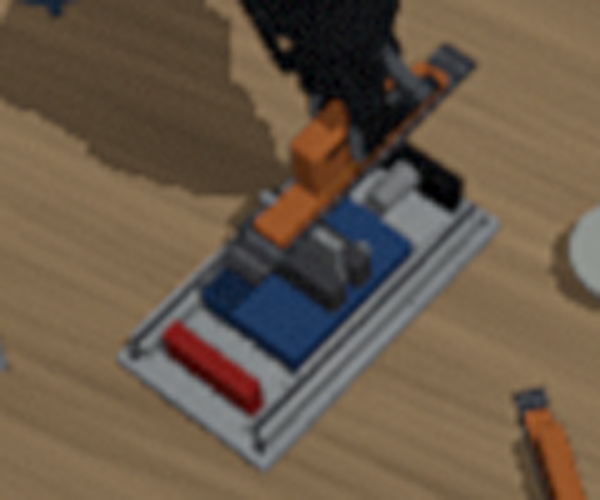

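The file lies along the trainer's axis, crossing the plate near (290,215), slightly to the -y side of the plate centre (about 306,222). I shift 3 mm and go on feeling downwards.

```bash
python3 -m handwheel '[{"dx":0,"dy":-0.3,"dz":0.1,"wx":0,"wy":0,"wz":0,"claw":0},{"dx":0,"dy":0,"dz":0,"wx":0,"wy":0,"wz":0,"claw":0}]' | sed -n 2,4p
python3 -m handwheel '[{"dx":0,"dy":0,"dz":0.1,"wx":0,"wy":0,"wz":0,"claw":0},{"dx":0,"dy":0,"dz":0,"wx":0,"wy":0,"wz":0,"claw":0}]' | sed -n 2,4p
```

```text
position: [0.4724, -0.1496, 0.1157]
tool_rot: [-3.141, 0.0, -0.191]
force: [0.2, -0.7, -2.2]
position: [0.4723, -0.15, 0.1147]
tool_rot: [3.142, 0.0, -0.191]
force: [0.6, 0.8, -2.6]
```

```bash
python3 -m handwheel '[{"dx":0,"dy":0,"dz":0.1,"wx":0,"wy":0,"wz":0,"claw":0},{"dx":0,"dy":0,"dz":0,"wx":0,"wy":0,"wz":0,"claw":0}]' | sed -n 2,4p
python3 -m handwheel '[{"dx":0,"dy":0,"dz":0.1,"wx":0,"wy":0,"wz":0,"claw":0},{"dx":0,"dy":0,"dz":0,"wx":0,"wy":0,"wz":0,"claw":0}]' | sed -n 2,4p
python3 -c "
from workcell import monitor
s=monitor.observe();print(s['force'],s['moment'])"
```

```text
position: [0.4723, -0.15, 0.1137]
tool_rot: [3.142, 0.0, -0.191]
force: [0.6, 0.3, -3.1]
position: [0.4723, -0.1499, 0.1127]
tool_rot: [-3.142, 0.0, -0.191]
force: [0.7, 0.2, -2.8]
[ 0.68893364  0.21648945 -2.82604508] [ 0.00502148  0.01088082 -0.06390843]
```

```bash
python3 -m handwheel '[{"dx":0,"dy":0,"dz":0.1,"wx":0,"wy":0,"wz":0,"claw":0},{"dx":0,"dy":0,"dz":0,"wx":0,"wy":0,"wz":0,"claw":0}]' | sed -n 2,4p
python3 -m handwheel '[{"dx":0,"dy":0,"dz":0.1,"wx":0,"wy":0,"wz":0,"claw":0},{"dx":0,"dy":0,"dz":0,"wx":0,"wy":0,"wz":0,"claw":0}]' | sed -n 2,4p
python3 -c "
from workcell import monitor
s=monitor.observe();print(s['force'],s['moment'])"
```

```text
position: [0.4724, -0.1499, 0.1118]
tool_rot: [-3.142, -0.0, -0.191]
force: [-0.4, -0.1, 0.1]
position: [0.4725, -0.15, 0.1109]
tool_rot: [3.142, -0.0, -0.191]
force: [-1.2, 0.1, 4.3]
[-1.20762137  0.11144738  4.27209039] [-0.05485741  0.07628629 -0.00879571]
```

Contact: about 7 N press at TCP z 0.111. First half-stroke.

```bash
python3 -m handwheel '[{"dx":0.3,"dy":0,"dz":0,"wx":0,"wy":0,"wz":0,"claw":0},{"dx":0.5,"dy":0,"dz":0,"wx":0,"wy":0,"wz":0,"claw":0},{"dx":0.5,"dy":0,"dz":0,"wx":0,"wy":0,"wz":0,"claw":0}]' | sed -n 1,4p
python3 -m handwheel '[{"dx":0.5,"dy":0,"dz":0,"wx":0,"wy":0,"wz":0,"claw":0},{"dx":0.5,"dy":0,"dz":0,"wx":0,"wy":0,"wz":0,"claw":0},{"dx":0.5,"dy":0,"dz":0,"wx":0,"wy":0,"wz":0,"claw":0}]' | sed -n 1,4p
python3 -c "
from workcell import monitor
s=monitor.observe();print(s['force'],s['moment'])"
```

```text
clock: 11.28
position: [0.485, -0.1525, 0.1108]
tool_rot: [3.142, 0.001, -0.191]
force: [-4.7, 1.1, 5.0]
clock: 11.65
position: [0.4996, -0.1553, 0.1108]
tool_rot: [3.142, 0.001, -0.191]
force: [-5.3, 0.5, 6.4]
[-5.31012964  0.45189771  6.37713237] [0.15388787 0.91451804 0.0110971 ]
```

```bash
python3 -m handwheel '[{"dx":1.0,"dy":0,"dz":-0.02,"wx":0,"wy":0,"wz":0,"claw":0},{"dx":1.3,"dy":0,"dz":-0.01,"wx":0,"wy":0,"wz":0,"claw":0},{"dx":1.3,"dy":0,"dz":0,"wx":0,"wy":0,"wz":0,"claw":0}]' | sed -n 1,4p
python3 -m handwheel '[{"dx":1.3,"dy":0,"dz":0,"wx":0,"wy":0,"wz":0,"claw":0},{"dx":1.3,"dy":0,"dz":0,"wx":0,"wy":0,"wz":0,"claw":0}]' | sed -n 1,4p
python3 -m handwheel '[{"dx":1.0,"dy":0,"dz":-0.5,"wx":0,"wy":0,"wz":0,"claw":0},{"dx":0,"dy":0,"dz":-1.5,"wx":0,"wy":0,"wz":0,"claw":0},{"dx":0,"dy":0,"dz":0,"wx":0,"wy":0,"wz":0,"claw":0}]' | sed -n 1,4p
python3 - <<'E'
from h import *
go(.472,-.151,.130,-.19)
d=optics.grab_frame("scene")
cv2.imwrite("pics/s1.png",cv2.resize(d["frame"][140:240,150:270],None,fx=5,fy=5,interpolation=2))
E
```

```text
clock: 12.02
position: [0.5356, -0.1622, 0.1111]
tool_rot: [3.142, 0.001, -0.191]
force: [-3.5, -0.1, 4.3]
clock: 12.28
position: [0.5615, -0.1672, 0.111]
tool_rot: [-3.142, 0.0, -0.191]
force: [-4.2, 1.3, 4.1]
clock: 12.65
position: [0.571, -0.1691, 0.1325]
tool_rot: [3.141, -0.002, -0.191]
force: [-0.6, -0.4, -3.0]
t 12.65 pos [ 0.571  -0.1691  0.1325] rot [ 3.141e+00 -2.000e-03 -1.910e-01] F [-0.58 -0.42 -3.01]
d cm (cur frame) [-10.07   0.1    0.23] (target frame) [-10.07   0.09   0.25] w [ 0.    -0.002 -0.001]
```

View pics/s1.png

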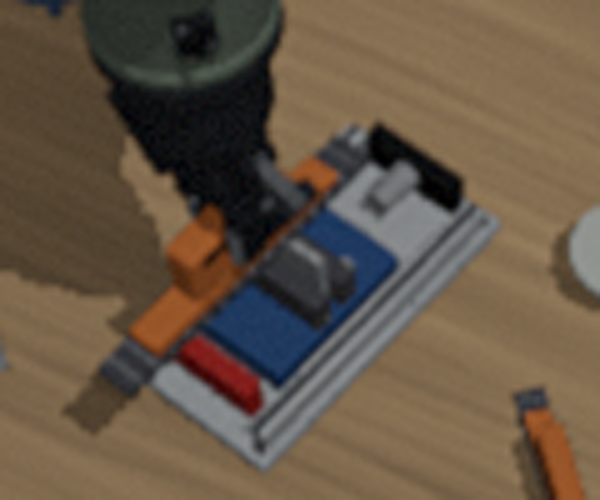

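The carriage front corner moved from (293,365) to (280,382), about 14 mm, with about 11 mm to go. Going back lifted for stroke 2.

```bash
python3 -m handwheel '[{"dx":-3,"dy":0,"dz":0,"wx":0,"wy":0,"wz":0,"claw":0},{"dx":-3.5,"dy":0,"dz":0,"wx":0,"wy":0,"wz":0,"claw":0},{"dx":-2.2,"dy":0,"dz":0,"wx":0,"wy":0,"wz":0,"claw":0},{"dx":0,"dy":0,"dz":0.9,"wx":0,"wy":0,"wz":0,"claw":0},{"dx":0,"dy":0,"dz":0.8,"wx":0,"wy":0,"wz":0,"claw":0},{"dx":0,"dy":0,"dz":0,"wx":0,"wy":0,"wz":0,"claw":0},{"dx":0,"dy":0,"dz":0,"wx":0,"wy":0,"wz":0,"claw":0}]' | sed -n 1,4p
python3 -c "
from h import *
go(.4855,-.1535,.1108,-.19)"
```

```text
clock: 13.58
position: [0.4854, -0.1524, 0.114]
tool_rot: [-3.142, 0.0, -0.191]
force: [0.6, 0.7, -3.3]
t 13.57 pos [ 0.4854 -0.1524  0.114 ] rot [-3.142  0.    -0.191] F [ 0.58  0.71 -3.32]
d cm (cur frame) [0.03 0.1  0.32] (target frame) [0.03 0.1  0.32] w [-0.     0.    -0.001]
```

```bash
python3 -m handwheel '[{"dx":0,"dy":0,"dz":0.2,"wx":0,"wy":0,"wz":0,"claw":0},{"dx":0,"dy":0,"dz":0.12,"wx":0,"wy":0,"wz":0,"claw":0},{"dx":0,"dy":0,"dz":0,"wx":0,"wy":0,"wz":0,"claw":0}]' | sed -n 1,4p
python3 -c "
from workcell import monitor
s=monitor.observe();print(s['force'],s['moment'])"
```

```text
clock: 13.95
position: [0.4853, -0.1524, 0.1111]
tool_rot: [-3.142, -0.001, -0.191]
force: [-1.0, 0.6, 3.1]
[-1.04046977  0.64010043  3.11661157] [-0.01655649 -0.05491783  0.04061055]
```

```bash
python3 -m handwheel '[{"dx":0.5,"dy":0,"dz":0.03,"wx":0,"wy":0,"wz":0,"claw":0},{"dx":1.2,"dy":0,"dz":0,"wx":0,"wy":0,"wz":0,"claw":0},{"dx":1.3,"dy":0,"dz":0,"wx":0,"wy":0,"wz":0,"claw":0},{"dx":1.3,"dy":0,"dz":0,"wx":0,"wy":0,"wz":0,"claw":0}]' | sed -n 1,4p
python3 -m handwheel '[{"dx":1.3,"dy":0,"dz":0,"wx":0,"wy":0,"wz":0,"claw":0},{"dx":1.3,"dy":0,"dz":0,"wx":0,"wy":0,"wz":0,"claw":0},{"dx":1.3,"dy":0,"dz":0,"wx":0,"wy":0,"wz":0,"claw":0}]' | sed -n 1,4p
python3 -m handwheel '[{"dx":1.0,"dy":0,"dz":0,"wx":0,"wy":0,"wz":0,"claw":0},{"dx":0.8,"dy":0,"dz":-0.6,"wx":0,"wy":0,"wz":0,"claw":0},{"dx":0,"dy":0,"dz":-1.4,"wx":0,"wy":0,"wz":0,"claw":0},{"dx":0,"dy":0,"dz":0,"wx":0,"wy":0,"wz":0,"claw":0}]' | sed -n 1,4p
python3 - <<'E'
from h import *
go(.495,-.1545,.114,-.19)
d=optics.grab_frame("scene")
cv2.imwrite("pics/s2.png",cv2.resize(d["frame"][140:240,150:270],None,fx=5,fy=5,interpolation=2))
E
```

```text
clock: 14.45
position: [0.5274, -0.1607, 0.1107]
tool_rot: [3.141, 0.001, -0.191]
force: [-5.6, 1.1, 7.0]
clock: 14.82
position: [0.5656, -0.1681, 0.1106]
tool_rot: [3.142, 0.001, -0.191]
force: [-4.7, 0.5, 6.5]
clock: 15.32
position: [0.5838, -0.1716, 0.132]
tool_rot: [3.142, -0.002, -0.191]
force: [0.5, 0.7, -2.8]
t 15.32 pos [ 0.5838 -0.1716  0.132 ] rot [ 3.142e+00 -2.000e-03 -1.910e-01] F [ 0.47  0.68 -2.8 ]
d cm (cur frame) [-9.05  0.01  1.78] (target frame) [-9.04 -0.    1.8 ] w [ 0.    -0.002 -0.001]
```

View pics/s2.png

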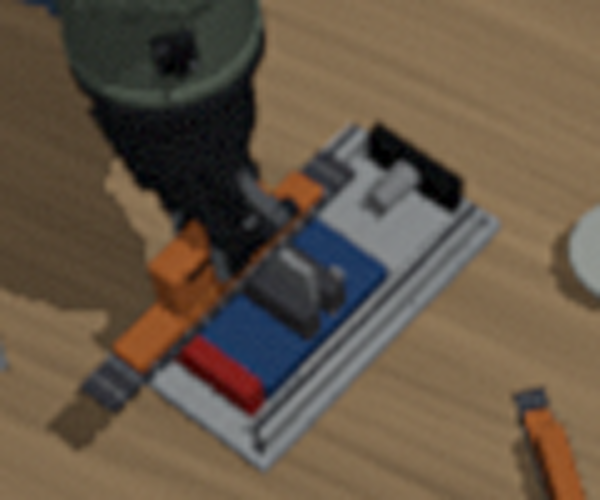

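After stroke 2 the carriage front corner is at about (267,395), nearly touching the red stop. Stroke 3.

```bash
python3 -m handwheel '[{"dx":-3,"dy":0,"dz":0,"wx":0,"wy":0,"wz":0,"claw":0},{"dx":-3.5,"dy":0,"dz":0,"wx":0,"wy":0,"wz":0,"claw":0},{"dx":-2.5,"dy":0,"dz":0,"wx":0,"wy":0,"wz":0,"claw":0},{"dx":0,"dy":0,"dz":0.9,"wx":0,"wy":0,"wz":0,"claw":0},{"dx":0,"dy":0,"dz":0.8,"wx":0,"wy":0,"wz":0,"claw":0},{"dx":0,"dy":0,"dz":0,"wx":0,"wy":0,"wz":0,"claw":0},{"dx":0,"dy":0,"dz":0,"wx":0,"wy":0,"wz":0,"claw":0}]' | sed -n 1,4p
python3 -m handwheel '[{"dx":0,"dy":0,"dz":0.16,"wx":0,"wy":0,"wz":0,"claw":0},{"dx":0,"dy":0,"dz":0.12,"wx":0,"wy":0,"wz":0,"claw":0},{"dx":0,"dy":0,"dz":0,"wx":0,"wy":0,"wz":0,"claw":0}]' | sed -n 1,4p
python3 -c "
from workcell import monitor
s=monitor.observe();print(s['force'],s['moment'])"
```

```text
clock: 16.25
position: [0.4952, -0.1543, 0.1134]
tool_rot: [-3.142, 0.0, -0.191]
force: [-0.6, 0.0, -2.4]
clock: 16.62
position: [0.4951, -0.1543, 0.111]
tool_rot: [-3.142, -0.0, -0.191]
force: [-1.3, 0.6, 3.6]
[-1.30018546  0.56535924  3.61328665] [ 0.05945094 -0.00814663 -0.04047041]
```

```bash
python3 -m handwheel '[{"dx":0.5,"dy":0,"dz":0.02,"wx":0,"wy":0,"wz":0,"claw":0},{"dx":1.0,"dy":0,"dz":0,"wx":0,"wy":0,"wz":0,"claw":0},{"dx":1.0,"dy":0,"dz":0,"wx":0,"wy":0,"wz":0,"claw":0},{"dx":1.0,"dy":0,"dz":0,"wx":0,"wy":0,"wz":0,"claw":0}]' | sed -n 1,4p
python3 -m handwheel '[{"dx":1,"dy":0,"dz":0,"wx":0,"wy":0,"wz":0,"claw":0},{"dx":1,"dy":0,"dz":0,"wx":0,"wy":0,"wz":0,"claw":0},{"dx":1,"dy":0,"dz":0,"wx":0,"wy":0,"wz":0,"claw":0},{"dx":1,"dy":0,"dz":0,"wx":0,"wy":0,"wz":0,"claw":0}]' | sed -n 1,4p
python3 -m handwheel '[{"dx":1.0,"dy":0,"dz":0,"wx":0,"wy":0,"wz":0,"claw":0},{"dx":0.8,"dy":0,"dz":-0.6,"wx":0,"wy":0,"wz":0,"claw":0},{"dx":0,"dy":0,"dz":-1.4,"wx":0,"wy":0,"wz":0,"claw":0},{"dx":0,"dy":0,"dz":0,"wx":0,"wy":0,"wz":0,"claw":0}]' | sed -n 1,4p
python3 - <<'E'
from h import *
go(.495,-.1545,.114,-.19)
d=optics.grab_frame("scene")
cv2.imwrite("pics/s3.png",cv2.resize(d["frame"][140:240,150:270],None,fx=5,fy=5,interpolation=2))
E
```

```text
clock: 17.12
position: [0.5293, -0.1611, 0.1107]
tool_rot: [3.142, 0.001, -0.191]
force: [-5.4, 1.7, 7.3]
clock: 17.62
position: [0.5684, -0.1686, 0.1106]
tool_rot: [3.142, 0.001, -0.191]
force: [-5.3, 1.4, 4.6]
clock: 18.12
position: [0.5867, -0.1722, 0.132]
tool_rot: [3.142, -0.002, -0.191]
force: [-0.4, 0.1, -2.8]
t 18.12 pos [ 0.5867 -0.1722  0.132 ] rot [ 3.142e+00 -2.000e-03 -1.910e-01] F [-0.36  0.1  -2.77]
d cm (cur frame) [-9.34  0.01  1.78] (target frame) [-9.34 -0.    1.8 ] w [ 0.    -0.002 -0.001]
```

View pics/s3.png

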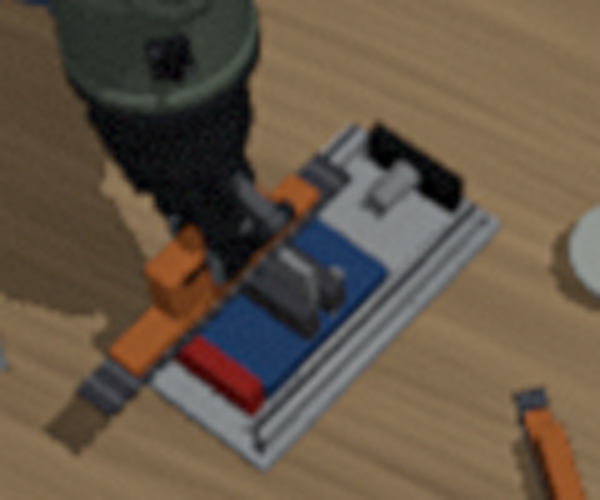

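The carriage sits against the red stop, unchanged from the last picture. One more identical full stroke is cheap and guards against the first one being judged marginal.

```bash
python3 -m handwheel '[{"dx":-3,"dy":0,"dz":0,"wx":0,"wy":0,"wz":0,"claw":0},{"dx":-3.5,"dy":0,"dz":0,"wx":0,"wy":0,"wz":0,"claw":0},{"dx":-2.8,"dy":0,"dz":0,"wx":0,"wy":0,"wz":0,"claw":0},{"dx":0,"dy":0,"dz":0.9,"wx":0,"wy":0,"wz":0,"claw":0},{"dx":0,"dy":0,"dz":0.8,"wx":0,"wy":0,"wz":0,"claw":0},{"dx":0,"dy":0,"dz":0,"wx":0,"wy":0,"wz":0,"claw":0},{"dx":0,"dy":0,"dz":0,"wx":0,"wy":0,"wz":0,"claw":0}]' | sed -n 1,4p
python3 -m handwheel '[{"dx":0,"dy":0,"dz":0.16,"wx":0,"wy":0,"wz":0,"claw":0},{"dx":0,"dy":0,"dz":0.12,"wx":0,"wy":0,"wz":0,"claw":0},{"dx":0,"dy":0,"dz":0,"wx":0,"wy":0,"wz":0,"claw":0}]' | sed -n 1,4p
python3 -c "
from workcell import monitor
s=monitor.observe();print(s['force'],s['moment'])"
```

```text
clock: 19.05
position: [0.4952, -0.1543, 0.1134]
tool_rot: [-3.142, 0.0, -0.191]
force: [0.5, -0.7, -2.4]
clock: 19.42
position: [0.4951, -0.1543, 0.111]
tool_rot: [-3.142, -0.0, -0.191]
force: [-0.9, 0.2, 3.4]
[-0.85762435  0.18933765  3.36360253] [-0.01005113 -0.00856077 -0.01947676]
```

```bash
python3 -m handwheel '[{"dx":0.5,"dy":0,"dz":0.02,"wx":0,"wy":0,"wz":0,"claw":0},{"dx":1.0,"dy":0,"dz":0,"wx":0,"wy":0,"wz":0,"claw":0},{"dx":1.0,"dy":0,"dz":0,"wx":0,"wy":0,"wz":0,"claw":0},{"dx":1.0,"dy":0,"dz":0,"wx":0,"wy":0,"wz":0,"claw":0}]' | sed -n 1,4p
python3 -m handwheel '[{"dx":1,"dy":0,"dz":0,"wx":0,"wy":0,"wz":0,"claw":0},{"dx":1,"dy":0,"dz":0,"wx":0,"wy":0,"wz":0,"claw":0},{"dx":1,"dy":0,"dz":0,"wx":0,"wy":0,"wz":0,"claw":0},{"dx":1,"dy":0,"dz":0,"wx":0,"wy":0,"wz":0,"claw":0}]' | sed -n 1,4p
python3 -m handwheel '[{"dx":1.0,"dy":0,"dz":0,"wx":0,"wy":0,"wz":0,"claw":0},{"dx":0.8,"dy":0,"dz":-0.6,"wx":0,"wy":0,"wz":0,"claw":0},{"dx":0,"dy":0,"dz":-2.5,"wx":0,"wy":0,"wz":0,"claw":0},{"dx":0,"dy":0,"dz":-4,"wx":0,"wy":0,"wz":0,"claw":0},{"dx":0,"dy":0,"dz":0,"wx":0,"wy":0,"wz":0,"claw":0},{"dx":0,"dy":0,"dz":0,"wx":0,"wy":0,"wz":0,"claw":0}]' | sed -n 1,4p
python3 -c "
from h import *
go(.598,.1918,.18,.073)"
```

```text
clock: 19.92
position: [0.5293, -0.161, 0.1107]
tool_rot: [3.142, 0.001, -0.191]
force: [-5.0, 1.2, 7.9]
clock: 20.42
position: [0.5684, -0.1687, 0.1106]
tool_rot: [3.141, 0.001, -0.191]
force: [-4.8, 1.1, 5.5]
clock: 21.18
position: [0.5861, -0.1719, 0.1812]
tool_rot: [-3.142, 0.0, -0.191]
force: [0.7, 0.8, -5.3]
t 21.18 pos [ 0.5861 -0.1719  0.1812] rot [-3.142  0.    -0.191] F [ 0.69  0.84 -5.3 ]
d cm (cur frame) [ -5.74 -35.94   0.13] (target frame) [  3.84 -36.19   0.12] w [-0.     0.    -0.264]
```

```bash
python3 -m handwheel '[{"dx":0,"dy":0,"dz":0,"wx":0,"wy":0,"wz":-0.132,"claw":0},{"dx":0,"dy":0,"dz":0,"wx":0,"wy":0,"wz":-0.132,"claw":0},{"dx":0.6,"dy":-5,"dz":0,"wx":0,"wy":0,"wz":0,"claw":0},{"dx":0.7,"dy":-6,"dz":0,"wx":0,"wy":0,"wz":0,"claw":0},{"dx":0.7,"dy":-6,"dz":0,"wx":0,"wy":0,"wz":0,"claw":0},{"dx":0.7,"dy":-6,"dz":0,"wx":0,"wy":0,"wz":0,"claw":0},{"dx":0.7,"dy":-6,"dz":0,"wx":0,"wy":0,"wz":0,"claw":0},{"dx":0.4,"dy":-5,"dz":0,"wx":0,"wy":0,"wz":0,"claw":0}]' | sed -n 1,3p
python3 -m handwheel '[{"dx":0,"dy":-2.2,"dz":3,"wx":0,"wy":0,"wz":0,"claw":0},{"dx":0,"dy":0,"dz":4,"wx":0,"wy":0,"wz":0,"claw":0},{"dx":0,"dy":0,"dz":2,"wx":0,"wy":0,"wz":0,"claw":0},{"dx":0,"dy":0,"dz":0,"wx":0,"wy":0,"wz":0,"claw":0},{"dx":0,"dy":0,"dz":0,"wx":0,"wy":0,"wz":0,"claw":0},{"dx":0,"dy":0,"dz":0,"wx":0,"wy":0,"wz":0,"claw":0}]' | sed -n 1,4p
python3 - <<'E'
from h import *
go(.597,.1915,.0298,.073)
d=optics.grab_frame("scene");c=optics.grab_frame("top")
cv2.imwrite("pics/place.png",cv2.resize(d["frame"][200:320,250:370],None,fx=5,fy=5,interpolation=2))
E
```

```text
clock: 22.18
position: [0.5987, 0.1724, 0.1803]
tool_rot: [-3.142, 0.002, 0.074]
clock: 22.92
position: [0.5985, 0.1918, 0.0929]
tool_rot: [-3.141, -0.002, 0.072]
force: [0.0, -0.7, -3.4]
t 22.93 pos [0.5985 0.1918 0.0929] rot [-3.141e+00 -2.000e-03  7.200e-02] F [ 0.04 -0.67 -3.42]
d cm (cur frame) [-0.17  0.02  6.31] (target frame) [-0.16  0.02  6.31] w [-0.001 -0.002 -0.001]
```

View pics/place.png

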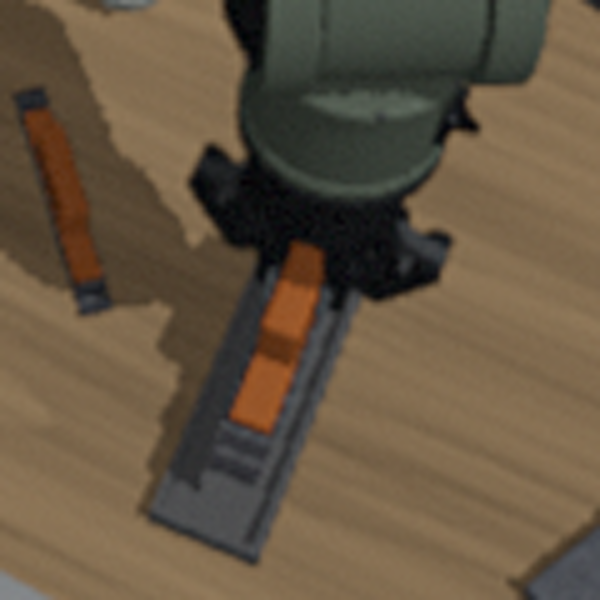

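The file hangs over the tray, aligned with it, with its far end near (235,465) well inside the tray end at (205,540). I lower it.

```bash
python3 -m handwheel '[{"dx":-0.1,"dy":0,"dz":2.5,"wx":0,"wy":0,"wz":0,"claw":0},{"dx":0,"dy":0,"dz":2,"wx":0,"wy":0,"wz":0,"claw":0},{"dx":0,"dy":0,"dz":0.9,"wx":0,"wy":0,"wz":0,"claw":0},{"dx":0,"dy":0,"dz":0.4,"wx":0,"wy":0,"wz":0,"claw":0},{"dx":0,"dy":0,"dz":0.35,"wx":0,"wy":0,"wz":0,"claw":0},{"dx":0,"dy":0,"dz":0.1,"wx":0,"wy":0,"wz":0,"claw":0},{"dx":0,"dy":0,"dz":0,"wx":0,"wy":0,"wz":0,"claw":0}]' | sed -n 1,4p
python3 -c "
from h import *
go(.597,.1915,.0298,.073)"
```

```text
clock: 23.9
position: [0.5971, 0.1919, 0.0298]
tool_rot: [-3.141, -0.001, 0.073]
force: [-2.1, -0.4, 4.7]
t 23.9 pos [0.5971 0.1919 0.0298] rot [-3.141e+00 -1.000e-03  7.300e-02] F [-2.11 -0.42  4.68]
d cm (cur frame) [-0.01  0.03  0.  ] (target frame) [-0.01  0.03  0.  ] w [-0.    -0.001 -0.   ]
```

On the tray floor. Release and retreat.

```bash
python3 -m handwheel '[{"dx":0,"dy":0,"dz":0,"wx":0,"wy":0,"wz":0,"claw":40},{"dx":0,"dy":0,"dz":0,"wx":0,"wy":0,"wz":0,"claw":70},{"dx":0,"dy":0,"dz":0,"wx":0,"wy":0,"wz":0,"claw":100},{"dx":0,"dy":0,"dz":0,"wx":0,"wy":0,"wz":0,"claw":100},{"dx":0,"dy":0,"dz":0,"wx":0,"wy":0,"wz":0,"claw":100}]' 
python3 -m handwheel '[{"dx":0,"dy":0,"dz":-1.5,"wx":0,"wy":0,"wz":0,"claw":100},{"dx":0,"dy":0,"dz":-4,"wx":0,"wy":0,"wz":0,"claw":100},{"dx":0,"dy":0,"dz":-5,"wx":0,"wy":0,"wz":0,"claw":100},{"dx":-2,"dy":0,"dz":-4,"wx":0,"wy":0,"wz":0,"claw":100},{"dx":-4,"dy":0,"dz":-3,"wx":0,"wy":0,"wz":0,"claw":100},{"dx":-4,"dy":0,"dz":0,"wx":0,"wy":0,"wz":0,"claw":100},{"dx":0,"dy":0,"dz":0,"wx":0,"wy":0,"wz":0,"claw":100},{"dx":0,"dy":0,"dz":0,"wx":0,"wy":0,"wz":0,"claw":100}]'
python3 - <<'E'
from h import *
d=optics.grab_frame("scene")
cv2.imwrite("pics/end.png",cv2.resize(d["frame"][130:330,140:400],None,fx=3,fy=3,interpolation=2))
E
```

```text
clock: 24.52
position: [0.5968, 0.1917, 0.0291]
tool_rot: [-3.142, 0.0, 0.073]
force: [0.2, 0.3, 0.1]
grip_width: 0.0856
finger_force: 0.0
clock: 25.52
position: [0.4977, 0.1846, 0.205]
tool_rot: [-3.141, -0.001, 0.073]
force: [-0.6, 0.1, -0.0]
grip_width: 0.0855
finger_force: 0.0
```

View pics/end.png

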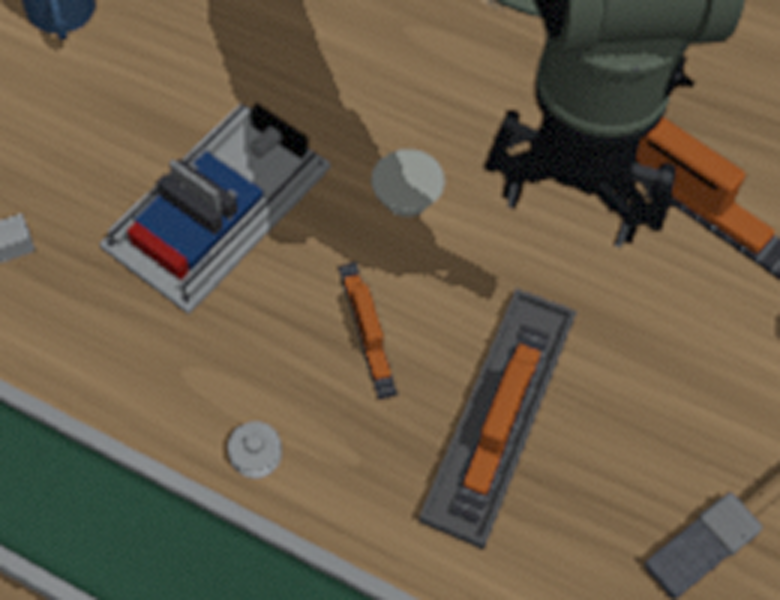

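The file lies flat in the tray at (500,420), the carriage is against the red stop at (160,245), and the other objects are in place.

```bash
python3 -c "
from workcell import job_done
print(job_done())"
```

```text
the job is handed in; nothing more can be done
None
```

The job is handed in: I made four full strokes, each lifted before going back, the carriage looks fully home against the red stop (from the second stroke on), and the file is back in its tray and released at about 26 s on the clock.

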